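# Load the tablet cassette and index it to the green station

### The arm

A 6-joint arm with a two-finger parallel gripper is mounted at the origin on the work surface. World frame = base frame: x ahead of the robot, y to its left, z up, the work surface at z = 0. Lengths are in m, angles in rad, forces in N, time in s.
With the tool pointing down it reaches from about 0.25 to 0.8 m from the base axis. Payload 3.9 kg.
Tool frame: the origin (TCP) lies midway between the tips of the shut fingers; the grasp point (between the pads) lies ctrl.pinch_z behind it (ctrl.pinch_z is the distance from the TCP to the grasp point, in m); z points along the fingers, y is the direction in which the jaws open and shut (so a half turn about z gives the same grasp; the last joint's range is limited). The gripper opens to 85 mm and grips with 20 to 120 N. Pads are 22 mm wide; open, the fingers measure 114 mm over their backs; the gripper's body (76 mm by 85 mm) begins 54 mm behind the grasp point. The pads swing forward as they close: fully open they stand 13 mm farther back than shut.
Start: joints at [-1.116, 0.26, -0.138, 1.173, 0, 1.571], TCP at [0.231, -0.472, 0.231] pointing down, gripper open.
Joint ranges: [-2.78, 2.78], [-0.83, 1.72], [-1.28, 1.37], [-1.9, 2.12], [-1.57, 1.48], [-3.14, 3.14]. Speed limits (rad/s): [2.57, 2.57, 3.14, 3.14, 3.14, 3.14].

### API

Orientations are given as a 3x3 rotation matrix whose columns are the frame's x, y, z axes.
In Python, from bench import ctrl gives the robot as it stands. The module is installed in compiled form; this text tells all that it offers.
- The arm moves only by the shell command python3 -m handwheel 'ROWS' [OPENING]. ROWS is JSON, a list of rows, each a list of 2 entries, a list of its own where there are three numbers: the shift along the world's x, y, z in m, then the turn, a rotation vector about the world's x, y, z in rad. A call has exactly 10 rows; each row shifts and turns the pose as measured when the row begins; what a row does not reach is not made up. A row lasts 1/10 s, in which the tool goes at most 50 mm and 8.59 degrees, less where a joint would pass 70% of its speed; a pose out of reach is approached as far as the arm can. A call is refused whole if a number of a shift passes 0.05 or a number of a turn 0.15, either way. A call with a gripper value outside its range is refused whole. OPENING is the gripper's target within -1 to 1 (shut at 1, half-way at 0, fully open at -1), set as the call begins (- or left out, the last holds). The fingers move at their own pace and stop on an object; the grip force is fixed at half the most. Time passes only in rows, so rows that do not move let the fingers close, or fill a call up. It gives the time, the measured TCP pose, the force and the opening at its end, in the units of the state.
- ctrl.sense(): the state, without advancing time (a new reading comes with each control period).
- ctrl.get_image(name): name is "scene" or "side" or "wrist"; returns the picture (480x640x3 uint8, red, green, blue); there is no depth.
- ctrl.camera_params(name): a dict with "fx", "fy", "cx", "cy" (pixels), "distortion" ([k1, k2, p1, p2, k3] as OpenCV has them; the pictures are not rectified), "eye" and "attitude" of the camera in the world. Camera axes: x right, y down, z forward; pixel columns grow to the right and rows downward; lengths in m; the calibration is good to about 2 mm. A picture is of the moment at which its call begins: read the wrist's pose just before it. camera_params takes no time and is no camera call; for the wrist camera it gives the pose at the moment of the call.
- ctrl.hand_in(): hands the job in, once; it reports no verdict.
The state is a dict: "clock": time; "joint_pos": joint angles; "joint_vel": joint speeds; "joint_torque": joint torques, N m; "position": TCP position; "tool_rot": TCP orientation; "contact_force": force on the tool from outside, world axes, zero at the start; "wrist_torque": the same for the moment, N m; "grip_width": finger opening in m.
Only numpy, scipy, OpenCV 4.12 (cv2) and the standard library are available. Lean on these libraries where they do the work, as an engineer would, in place of code of your own. Each camera call takes 0.05 s, during which the arm holds its last target. There are 200 camera calls.

### The job

Slide the yellow-topped tablet cassette along its lane into the blue carrier until it is fully home and the orange spring catch has snapped back out behind it. Then push the carrier along its rail to the station with the green head and leave it resting in that station's click stop, without running it past the stop or towards the red station. Leave the bottles, cartons and the blue-topped spare cassette around it where they stand.

Things in the scene. Friction and masses are not known exactly. Their poses are not given: they have to be found in the camera images.
- slide: Fixed cassette slide on the table: grey base plate 150 x 440 x 12 mm with two steel rails (tops 21 mm above the table) along its own y, and a white infeed lane on the robot's side. Origin on the table surface, on the lane's centre line, under the carrier's path. Own x points along the lane away from the robot, y along the rail, z up.
- lane_exit (a point): Centre of the lane's end at the carrier, on the deck, 31 mm above the table, 60 mm in -x from the slide's origin. The lane runs 178 mm back from here towards the robot (-x). Its aluminium side walls (tops 43 mm above the table) close in towards the carrier, from 72 to 62 mm apart.
- click_strip (a point): Point on the dark strip behind the rail, at the middle station, 77 mm in +x from the slide's origin, 34 mm above the table. Along it are three click stops, each a gap between two brass bumps, at y = -100, 0 and +100 mm of the slide. End stops lie beyond: the carrier can travel 165 mm either way, past a station.
- carrier (a joint): Position of the carrier along the rail, m: 0 at the middle (loading) station, where it starts, grows along the slide's +y; +0.100 and -0.100 at the end stations. A sprung ball clicks into each stop (under 2 mm play): about 5 to 7 N to push in or out of one, about 1 N in between; it hardly coasts. Over the bump, from about 6 mm short, it snaps in by itself; over 8 mm beyond, it has passed the stop.
- carrier_pocket (a point): Centre of the blue carrier's pocket floor, 30 mm above the table; 2 mm in +x from the slide's origin; axes as the slide's. Pocket 64 mm wide, open to the lane, end wall 40 mm away in +x. Side walls with flat outer faces 42 mm either side (y), from x = -22 to +54 mm, 22 to 60 mm above the table, to push on along the rail; beside them is room for fingertips above the rails.
- catch (a joint): Travel of the orange spring catch beside the pocket's mouth on the +y side, m: 0 sprung out into the mouth, about 0.005 while the cassette pushes it aside, at most 0.010. Its ramp faces the lane; pushing the cassette past takes about 5 to 15 N. It is back at 0 when the cassette is home.
- catch_nose (a point): Tip of the orange catch's square shoulder, on top, 42 mm above the table. It stands 42.5 mm from the pocket centre towards the lane, which leaves the home cassette 2.5 mm of play.
- cassette_center (a point): Centre of the tablet cassette: white plastic box, 80 mm (own x) x 60 mm (own y) x 50 mm high, yellow top, amber windows in its long sides, 0.14 to 0.28 kg. It stands loose on the lane, its x roughly along the lane (centre 56 mm above the table, top 81 mm), and need not be lifted. Fully home, this point lies 0 to 2.5 mm to the lane's side of the pocket centre.
- green_top (a point): Top centre of the fixed green-capped station head, white block 44 x 44 mm, 66 mm high, standing behind the rail at one end station (its y along the slide equals the station's; 122 mm in +x from the rail's middle).
- red_top (a point): Top centre of the like red-capped head at the other end station. Red and green swap sides.
- bottle_a: White tablet bottle, 48 mm diameter, 85 mm high; origin under its centre.
- bottle_b: Amber bottle, 42 mm diameter, 75 mm high; origin under its centre.
- carton_a: White carton with green band, 45 x 75 x 60 mm; origin under its centre.
- carton_b: White carton with orange band, 50 x 90 x 35 mm; origin under its centre.
- carton_c: White carton with red band, 60 x 110 x 40 mm; origin under its centre.
- spare_cassette: Spare cassette with blue top, 80 x 60 x 50 mm, on the table; origin under its centre.
Things that resemble listed ones, but are neither listed nor needed, are in the scene too. Leave any black look-alike of the part that bears cassette_center alone.

How it is judged:
On the way, in this order (a step that is already met when the one before it is completed fails the run):
1. the cassette is fully home in the carrier at the loading station and the catch has snapped out behind it (x of cassette_center in the frame of carrier_pocket between -0.0035 and 0.004 m and y of cassette_center in the frame of carrier_pocket between -0.005 and 0.005 m and z of cassette_center in the frame of carrier_pocket below 0.03 m and angle between cassette_center's own z axis and vertical below 0.1 rad and value of joint catch below 0.002 m and value of joint carrier between -0.01 and 0.01 m), for 0.2 s.
2. the carrier rests in the green station's click stop with the cassette still home (x of cassette_center in the frame of carrier_pocket between -0.0035 and 0.004 m and y of cassette_center in the frame of carrier_pocket between -0.005 and 0.005 m and z of cassette_center in the frame of carrier_pocket below 0.03 m and angle between cassette_center's own z axis and vertical below 0.1 rad and value of joint catch below 0.002 m and y of green_top in the frame of carrier_pocket between -0.004 and 0.004 m and velocity of joint carrier between -0.01 and 0.01 m/s), for 0.3 s.
At the end, for the whole second after the job is handed in: The cassette sits flat and fully home in the carrier (centre at most 3.5 mm short of the pocket centre, catch within 2 mm of fully out), and the carrier is at rest within 4 mm of the green station (all of step 2 and linear speed of cassette below 0.01 m/s); the robot touches nothing.
It fails at once if the carrier is run past an end station (more than 13 mm beyond it) (value of joint carrier above 0.113 m or value of joint carrier below -0.113 m).
It fails at once if the carrier is pushed more than half-way to the red station (y of red_top in the frame of carrier_pocket between -0.05 and 0.05 m).
It fails at once if a bottle, carton or the spare cassette is moved by more than 20 mm or tipped (distance of any of bottle_a, bottle_b, carton_a, carton_b, carton_c, spare_cassette from where it was at the start of the episode above 0.02 m or angle between any of bottle_a, bottle_b, carton_a, carton_b, carton_c, spare_cassette's own z axis and vertical above 0.3 rad).
It also fails if it takes over 61 s, if anything falls off the work surface, if the arm or the gripper's body presses on something with over 40 N, if the wrist force passes 120 N, or if a joint passes its speed limit or range.

## Working session

There is one attempt and no reset: what is moved stays moved. The work goes in short steps, Python scripts to look and compute and a shell command to move; the robot and the scene stay as the last step left them, time stands still between calls to the robot, and variables do not carry over. Pictures are saved under pics/ and viewed, about 8 in all and at most 12, crops included, and the job is handed in when it is done.

```bash
mkdir -p pics; cat > h.py <<'E'
import numpy as np, cv2
from bench import ctrl
def ray(name,uv):
    p=ctrl.camera_params(name); K=np.array([[p['fx'],0,p['cx']],[0,p['fy'],p['cy']],[0,0,1]])
    n=cv2.undistortPoints(np.array(uv,float).reshape(-1,1,2),K,np.array(p['distortion'])).reshape(-1,2)
    d=np.c_[n,np.ones(len(n))]@np.array(p['attitude']).T
    return np.array(p['eye']),d
def at(name,uv,z):
    e,d=ray(name,uv); return e+d*((z-e[2])/d[:,2])[:,None]
def snap(name,f,crop=None,s=1):
    im=ctrl.get_image(name)[:,:,::-1]
    cv2.imwrite('pics/full_'+f,im)
    if crop: x0,y0,x1,y1=crop; im=im[y0:y1,x0:x1]
    cv2.imwrite('pics/'+f,cv2.resize(im,None,fx=s,fy=s,interpolation=cv2.INTER_CUBIC))
E
python3 - <<'E'
from h import *
snap('scene','s1.png');snap('side','d1.png')
for n in('scene','side','wrist'):print(n,ctrl.camera_params(n))
s=ctrl.sense();print(s['clock'],s['position'],s['tool_rot'],ctrl.pinch_z,s['contact_force'])
E
```

```text
scene {'fx': 620.2722385672944, 'fy': 620.2722385672944, 'cx': 322.3820453895406, 'cy': 236.9453892471368, 'distortion': array([-0.15663359,  0.        ,  0.        ,  0.        ,  0.        ]), 'eye': array([ 1.0573474 , -0.79462585,  0.87951543]), 'attitude': array([[ 0.85097   ,  0.33565702, -0.40396092],
       [ 0.52520358, -0.54874515,  0.65041522],
       [-0.00335516, -0.76564556, -0.64325393]])}
side {'fx': 579.640297179999, 'fy': 579.640297179999, 'cx': 313.2722241285783, 'cy': 233.6382228481861, 'distortion': array([-0.19309091,  0.        ,  0.        ,  0.        ,  0.        ]), 'eye': array([0.12188505, 0.64523058, 0.8299167 ]), 'attitude': array([[-0.82196685, -0.39764121,  0.40774007],
       [-0.56915272,  0.59973713, -0.56247716],
       [-0.02087276, -0.69440395, -0.71928262]])}
wrist {'fx': 369.8214970345825, 'fy': 369.8214970345825, 'cx': 319.16217091612424, 'cy': 239.42148360550073, 'distortion': array([0.01740013, 0.        , 0.        , 0.        , 0.        ]), 'eye': array([ 0.29723014, -0.43909971,  0.37298423]), 'attitude': array([[ 0.43933022, -0.85993267, -0.25981678],
       [-0.89832455, -0.42100333, -0.12557545],
       [-0.0013973 ,  0.28856888, -0.95745812]])}
0.1 [ 0.23036576 -0.47105335  0.23053535] [[ 8.98351613e-01  4.39276487e-01 -7.40135284e-04]
 [ 4.39277107e-01 -8.98350117e-01  1.64022338e-03]
 [ 5.56109459e-05 -1.79862181e-03 -9.99998381e-01]] 0.0187 [ 0.17927222 -0.05995303 -0.05688524]
```

View pics/s1.png

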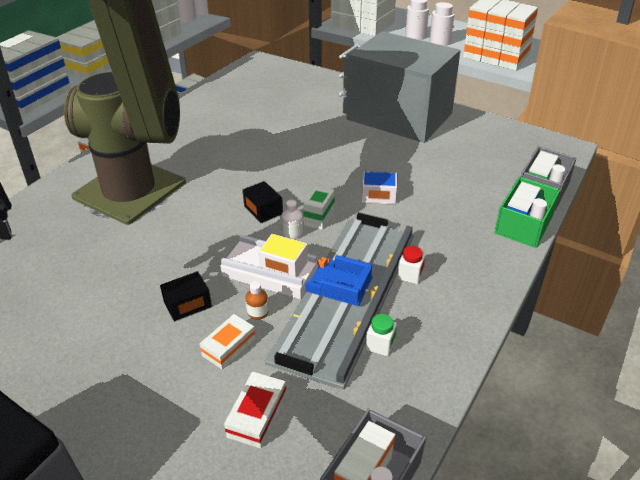

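View pics/d1.png

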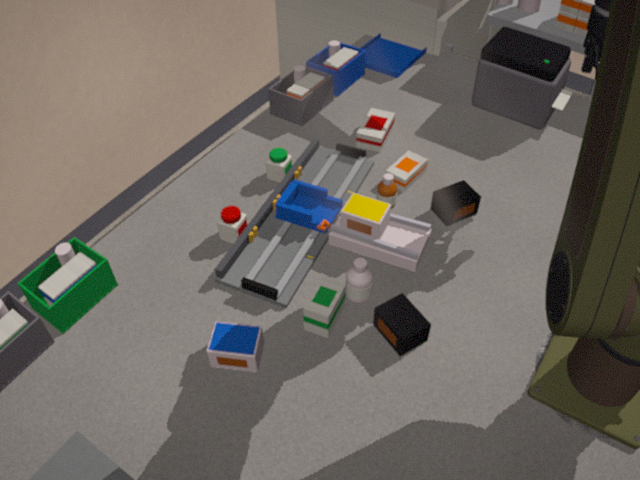

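The cassette (yellow top) is around (283,248) in scene and (366,210) in side. The carrier is at (340,278) and the green head at (381,325), which is on the slide's -y side. I'll enlarge both views.

```bash
python3 - <<'E'
import cv2
a=cv2.imread('pics/full_s1.png')[205:385,215:435]
b=cv2.imread('pics/full_d1.png')[135:305,205:440]
cv2.imwrite('pics/s1c.png',cv2.resize(a,(770,630))[:600]) if 0 else cv2.imwrite('pics/s1c.png',cv2.resize(a[:170],None,fx=3.5,fy=3.5,interpolation=2))
cv2.imwrite('pics/d1c.png',cv2.resize(b,None,fx=3.4,fy=3.4,interpolation=2))
E
```

```text
(no output)
```

View pics/s1c.png

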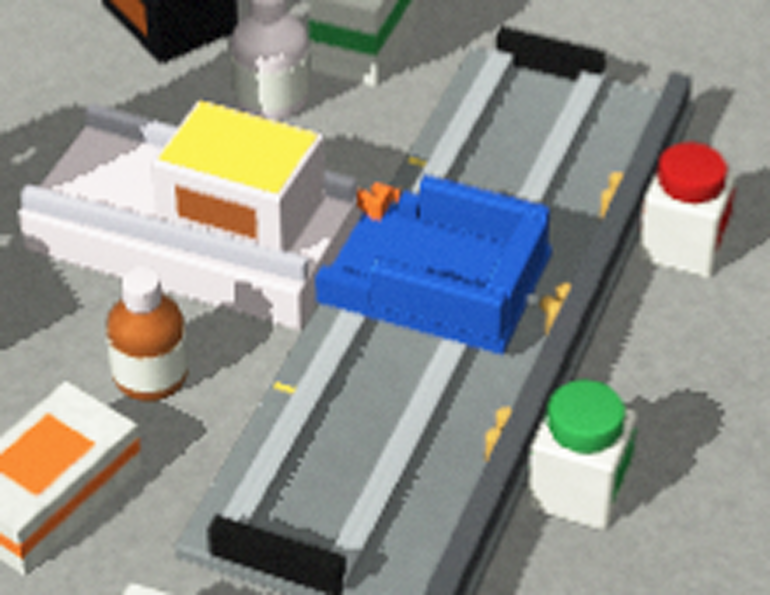

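View pics/d1c.png

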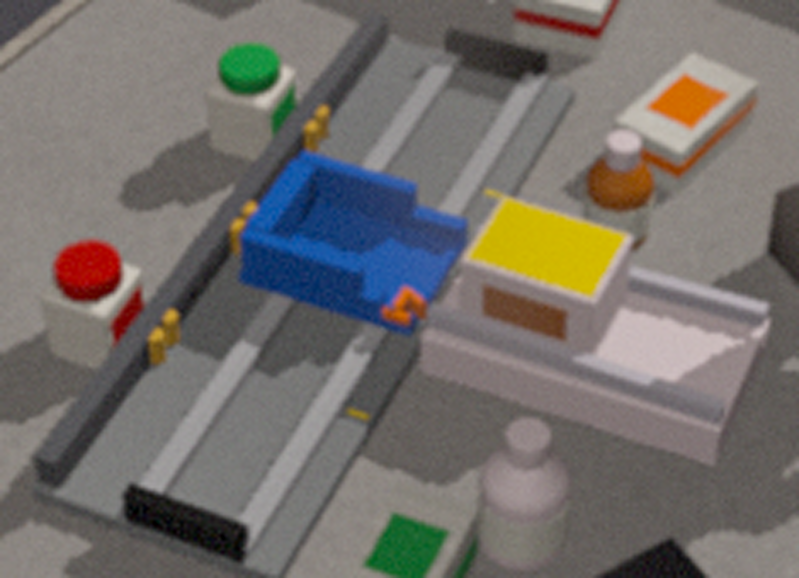

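```bash
cat >> h.py <<'E'
S=lambda l:[(215+u/3.5,205+v/3.5) for u,v in l]
D=lambda l:[(205+u/3.4,135+v/3.4) for u,v in l]
E
python3 - <<'E'
from h import *
np.set_printoptions(precision=4,suppress=True)
a=at('scene',S([(200,101),(323,137),(277,192),(158,158)]),.081);b=at('side',D([(507,199),(633,236),(597,296),(467,258)]),.081)
def info(q):return q.mean(0)
print('cassS',a,info(a),'\ncassD',b,info(b))
for n,c in(('S',a),('D',b)):
    r=cv2.minAreaRect((c[:,:2]*1000).astype(np.float32));print(n,r)
print('heads S g,r',at('scene',S([(587,405),(692,165)]),.066))
print('heads D g,r',at('side',D([(249,65),(88,266)]),.066))
print('marks S -,+',at('scene',S([(285,388),(417,160)]),.012))
print('marks D -,+',at('side',D([(493,192),(358,413)]),.012))
print('carrier S +x+y, +x-y,wall+y start',at('scene',S([(548,208),(503,330),(424,180)]),.06))
print('carrier D',at('side',D([(241,240),(308,153),(365,275),(415,186)]),.06))
print('lane walls top end S -y', at('scene',S([(25,192),(306,265)]),.043),'D +y',at('side',D([(430,318),(720,410)]),.043))
print('bottle_a',at('side',D([(528,430)]),.085),'bottle_b',at('scene',S([(142,280)]),.075))
print('cartonA side',at('side',D([(405,545)]),.06))
E
```

```text
cassS [[ 0.4644 -0.0318  0.081 ]
 [ 0.5421 -0.0216  0.081 ]
 [ 0.5456 -0.0736  0.081 ]
 [ 0.4731 -0.0849  0.081 ]] [ 0.5063 -0.053   0.081 ] 
cassD [[ 0.542  -0.0721  0.081 ]
 [ 0.4674 -0.0848  0.081 ]
 [ 0.4605 -0.0328  0.081 ]
 [ 0.5348 -0.0189  0.081 ]] [ 0.5012 -0.0521  0.081 ]
S ((506.74334716796875, -53.34766387939453), (78.34451293945312, 53.74369812011719), 7.527667045593262)
D ((501.10504150390625, -51.87729263305664), (77.48190307617188, 53.60612869262695), 9.694517135620117)
heads S g,r [[ 0.7577 -0.1119  0.066 ]
 [ 0.7242  0.0816  0.066 ]]
heads D g,r [[ 0.7509 -0.1042  0.066 ]
 [ 0.7172  0.0904  0.066 ]]
marks S -,+ [[ 0.5926 -0.1407  0.012 ]
 [ 0.5576  0.057   0.012 ]]
marks D -,+ [[ 0.5913 -0.1389  0.012 ]
 [ 0.5561  0.0581  0.012 ]]
carrier S +x+y, +x-y,wall+y start [[ 0.6685  0.0131  0.06  ]
 [ 0.6932 -0.0827  0.06  ]
 [ 0.5974 -0.0028  0.06  ]]
carrier D [[ 0.6621  0.021   0.06  ]
 [ 0.6746 -0.0616  0.06  ]
 [ 0.5865  0.0055  0.06  ]
 [ 0.6047 -0.0721  0.06  ]]
lane walls top end S -y [[ 0.3972 -0.1155  0.043 ]
 [ 0.5683 -0.0811  0.043 ]] D +y [[ 0.5468 -0.0004  0.043 ]
 [ 0.379  -0.0287  0.043 ]]
bottle_a [[0.4397 0.0726 0.085 ]] bottle_b [[ 0.5192 -0.1634  0.075 ]]
cartonA side [[0.4613 0.1513 0.06  ]]
```

The two views agree:
- **Slide:** yaw is about 0.175 rad and the origin is near (0.616, -0.032).
- **Cassette:** about 114 mm short of the slide's origin, centred on the lane.
- **Green head:** on the slide's -y side.

I'll shut the fingers, swing over the lane behind the cassette, then push.

```bash
python3 -m handwheel '[[[0.02,0.04,0],[0,0,-0.028]],[[0.02,0.04,0],[0,0,-0.028]],[[0.02,0.04,0],[0,0,-0.028]],[[0.02,0.04,0],[0,0,-0.028]],[[0.02,0.04,0],[0,0,-0.028]],[[0.02,0.04,0],[0,0,-0.028]],[[0.02,0.04,0],[0,0,-0.028]],[[0.02,0.04,0],[0,0,-0.028]],[[0.02,0.04,0],[0,0,-0.028]],[[0.02,0.04,0],[0,0,-0.028]]]' 1
cat >> h.py <<'E'
YAW=.1745; ex=np.array([np.cos(YAW),np.sin(YAW)]); ey=np.array([-ex[1],ex[0]]); O=np.array([.6163,-.0317])
def st():
    s=ctrl.sense(); p=s['position']; R=s['tool_rot']; q=p[:2]-O
    print('t%.2f'%s['clock'],'pos',np.round(p,4),'slide x %.4f y %.4f'%(q@ex,q@ey),'yaw %.3f'%np.arctan2(R[1,0],R[0,0]),'tilt',np.round(R[:2,2],3),'F slide',np.round([s['contact_force'][:2]@ex,s['contact_force'][:2]@ey,s['contact_force'][2]],1),'w %.3f'%s['grip_width'])
E
python3 -c "
from h import *
st()"
```

```text
clock: 1.1
position: [0.431, -0.06, 0.2267]
tool_rot: [[0.989, 0.149, -0.003], [0.149, -0.989, 0.003], [-0.002, -0.003, -1.0]]
contact_force: [0.9, -1.2, -0.4]
grip_width: 0.0001
t1.10 pos [ 0.431  -0.06    0.2267] slide x -0.1874 y 0.0043 yaw 0.150 tilt [-0.003  0.003] F slide [ 0.6 -1.4 -0.4] w 0.000
```

```bash
python3 -m handwheel '[[[0,-0.004,-0.02],[0,0,0.025]],[[0,0,-0.025],[0,0,0]],[[0,0,-0.025],[0,0,0]],[[0,0,-0.025],[0,0,0]],[[0,0,-0.02],[0,0,0]],[[0,0,-0.02],[0,0,0]],[[0,0,-0.015],[0,0,0]],[[0,0,-0.012],[0,0,0]],[[0,0,-0.01],[0,0,0]],[[0,0,0],[0,0,0]]]'
python3 - <<'E'
from h import *
st(); snap('scene','s2.png',(215,180,415,330),4)
E
```

```text
clock: 2.1
position: [0.4312, -0.0553, 0.0464]
tool_rot: [[0.982, 0.191, -0.005], [0.191, -0.982, 0.005], [-0.004, -0.006, -1.0]]
contact_force: [-0.1, -0.1, 0.0]
grip_width: -0.0002
t2.10 pos [ 0.4312 -0.0553  0.0464] slide x -0.1864 y 0.0089 yaw 0.192 tilt [-0.005  0.005] F slide [-0.1 -0.   0. ] w -0.000
```

View pics/s2.png

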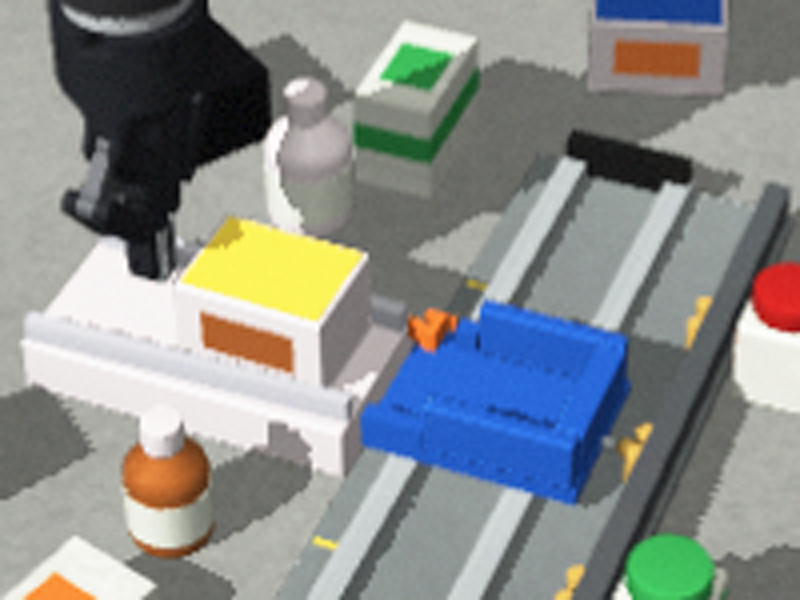

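The fingers are in the lane behind the cassette, about 9 mm off towards +y. I'll centre them and start the push.

```bash
python3 -m handwheel '[[[0.001,-0.006,0],[0,0,-0.015]],[[0,-0.001,0],[0,0,0]],[[0.008,0.0014,0],[0,0,0]],[[0.008,0.0014,0],[0,0,0]],[[0.008,0.0014,0],[0,0,0]],[[0.006,0.001,0],[0,0,0]],[[0.006,0.001,0],[0,0,0]],[[0.006,0.001,0],[0,0,0]],[[0.006,0.001,0],[0,0,0]],[[0.006,0.001,0],[0,0,0]]]'
python3 - <<'E'
from h import *
st()
E
```

```text
clock: 3.15
position: [0.4855, -0.0552, 0.0484]
tool_rot: [[0.985, 0.173, -0.014], [0.173, -0.985, -0.001], [-0.014, -0.002, -1.0]]
contact_force: [-12.5, -6.5, 7.9]
grip_width: -0.0002
t3.15 pos [ 0.4855 -0.0552  0.0484] slide x -0.1329 y -0.0004 yaw 0.174 tilt [-0.014 -0.001] F slide [-13.5  -4.2   7.9] w -0.000
```

```bash
python3 -m handwheel '[[[0.006,0.001,0],[0,0,0]],[[0.006,0.001,0],[0,0,0]],[[0.006,0.001,0],[0,0,0]],[[0.006,0.001,0],[0,0,0]],[[0.006,0.001,0],[0,0,0]],[[0.006,0.001,0],[0,0,0]],[[0.006,0.001,0],[0,0,0]],[[0.006,0.001,0],[0,0,0]],[[0,0,0],[0,0,0]],[[0,0,0],[0,0,0]]]'
python3 - <<'E'
from h import *
st(); snap('scene','s3.png',(215,180,415,330),4)
E
```

```text
clock: 4.15
position: [0.5268, -0.0481, 0.0463]
tool_rot: [[0.985, 0.172, -0.035], [0.172, -0.985, -0.006], [-0.035, -0.0, -0.999]]
contact_force: [-4.5, -1.0, 4.1]
grip_width: 0.0
t4.15 pos [ 0.5268 -0.0481  0.0463] slide x -0.0910 y -0.0006 yaw 0.173 tilt [-0.035 -0.006] F slide [-4.6 -0.2  4.1] w 0.000
```

View pics/s3.png

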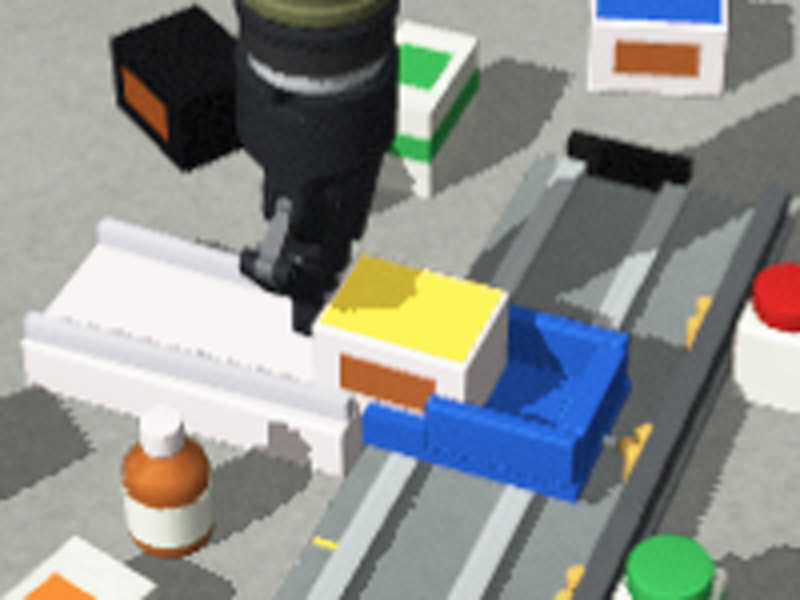

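The cassette is entering the pocket squarely, with about 40 mm to go. Continuing.

```bash
python3 -m handwheel '[[[0.006,0.001,0],[0,-0.01,0]],[[0.006,0.001,0],[0,-0.01,0]],[[0.006,0.001,0],[0,-0.01,0]],[[0.006,0.001,0],[0,-0.005,0]],[[0.006,0.001,0],[0,-0.005,0]],[[0.005,0.001,0],[0,-0.005,0]],[[0.004,0.0007,0],[0,0,0]],[[0.003,0.0005,0],[0,0,0]],[[0,0,0],[0,0,0]],[[0,0,0],[0,0,0]]]'
python3 -c "
from h import *
st()"
```

```text
clock: 5.2
position: [0.5713, -0.0398, 0.0454]
tool_rot: [[0.985, 0.172, 0.012], [0.172, -0.985, -0.005], [0.011, 0.007, -1.0]]
contact_force: [-3.2, -0.7, -0.3]
grip_width: 0.0002
t5.20 pos [ 0.5713 -0.0398  0.0454] slide x -0.0457 y -0.0001 yaw 0.173 tilt [ 0.012 -0.005] F slide [-3.3 -0.1 -0.3] w 0.000
```

```bash
python3 -m handwheel '[[[0.003,0.0005,0],[0,0,0]],[[0.003,0.0005,0],[0,0,0]],[[0,0,0],[0,0,0]],[[0,0,0],[0,0,0]],[[0,0,0],[0,0,0]],[[0,0,0],[0,0,0]],[[0,0,0],[0,0,0]],[[0,0,0],[0,0,0]],[[0,0,0],[0,0,0]],[[0,0,0],[0,0,0]]]'
python3 - <<'E'
from h import *
st(); snap('side','d3.png',(250,160,400,270),5)
E
```

```text
clock: 6.2
position: [0.5712, -0.0395, 0.0455]
tool_rot: [[0.985, 0.171, 0.002], [0.171, -0.985, -0.006], [0.001, 0.006, -1.0]]
contact_force: [-3.1, 0.1, -1.0]
grip_width: -0.0001
t6.20 pos [ 0.5712 -0.0395  0.0455] slide x -0.0458 y 0.0002 yaw 0.172 tilt [ 0.002 -0.006] F slide [-3.1  0.7 -1. ] w -0.000
```

View pics/d3.png

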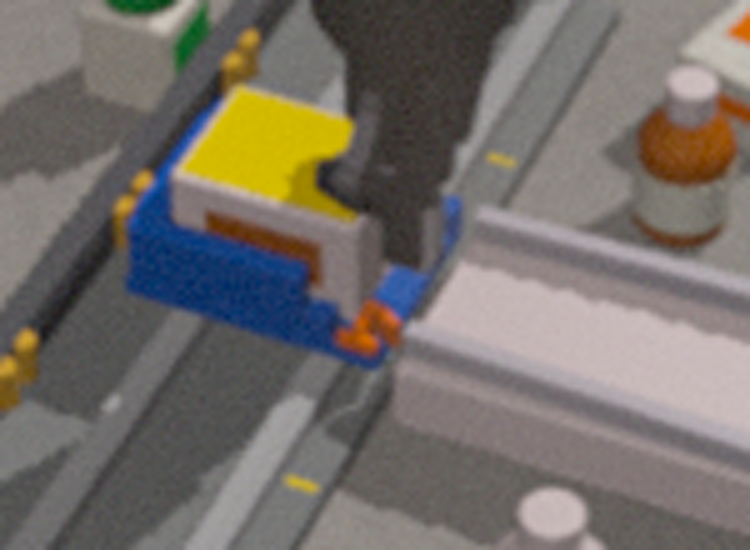

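The cassette is against the end wall: a 6 mm command gave no advance. In the picture the orange catch is out behind it. I'll back off and rise.

```bash
python3 -m handwheel '[[[-0.01,-0.0017,0],[0,0,0]],[[-0.015,-0.0026,0],[0,0,0]],[[-0.01,-0.0017,0.01],[0,0,0]],[[0,0,0.03],[0,0,0]],[[0,0,0.03],[0,0,0]],[[0,0.01,0.03],[0,0,0.14]],[[0,0.02,0.02],[0,0,0.14]],[[0.02,0.02,0],[0,0,0.14]],[[0.02,0.02,0],[0,0,0.14]],[[0.02,0.02,0],[0,0,0.14]]]'
python3 -c "
from h import *
st();print(ctrl.sense()['joint_pos'])"
```

```text
clock: 7.25
position: [0.5974, 0.0463, 0.1806]
tool_rot: [[0.625, 0.78, 0.023], [0.78, -0.626, 0.006], [0.019, 0.014, -1.0]]
contact_force: [-0.0, -1.0, -0.8]
grip_width: -0.0002
t7.25 pos [0.5974 0.0463 0.1806] slide x -0.0051 y 0.0801 yaw 0.895 tilt [0.023 0.006] F slide [-0.2 -1.  -0.8] w -0.000
[ 0.07510767  0.393179   -0.07576199  1.07857083  0.00413122  2.32184265]
```

```bash
python3 -m handwheel '[[[0,0,0],[-0.006,0.023,-0.14]],[[0,0,0],[0,0,-0.145]],[[0,0,0],[0,0,-0.145]],[[0,0,0],[0,0,-0.145]],[[0,0,0],[0,0,-0.145]],[[0,0,0],[0,0,-0.145]],[[0,0,0],[0,0,-0.145]],[[0,0,0],[0,0,-0.145]],[[0,0,0],[0,0,-0.145]],[[0,0,0],[0,0,-0.145]]]'
python3 -m handwheel '[[[0,0,0],[0,0,-0.14]],[[0,0,0],[0,0,-0.14]],[[0,0,0],[0,0,-0.14]],[[0,0,0],[0,0,-0.14]],[[0,0,0],[0,0,-0.14]],[[0,0,0],[0,0,-0.1]],[[0,0,0],[0,0,-0.05]],[[0,0,0],[0,0,0]],[[0,0,0],[0,0,0]],[[0,0,0],[0,0,0]]]' >/dev/null
python3 -c "
from h import *
st();print(ctrl.sense()['joint_pos'])"
```

```text
clock: 8.25
position: [0.584, -0.1182, 0.194]
tool_rot: [[0.961, -0.267, 0.064], [-0.274, -0.952, 0.134], [0.025, -0.146, -0.989]]
contact_force: [0.7, 0.3, -0.5]
grip_width: 0.0001
t9.25 pos [ 0.4587 -0.322   0.2067] slide x -0.2056 y -0.2586 yaw -0.798 tilt [0.265 0.195] F slide [-0.2  0.8  0.5] w -0.000
[-0.79942404  0.2914915  -0.20750096  1.02489776  0.33189997  3.14018716]
```

Joint 6 runs the other way: it is at 3.14, so yaw has to increase instead. The arm drifted clear, at 0.2 m height. I'll level the tool first and turn back positive.

```bash
python3 -m handwheel '[[[0,0,0],[-0.05,0.07,0.05]],[[0,0,0],[-0.05,0.07,0.05]],[[0,0,0],[-0.05,0.07,0.05]],[[0,0,0],[-0.05,0.06,0.05]],[[0,0,0],[0,0,0.14]],[[0,0,0],[0,0,0.14]],[[0,0,0],[0,0,0.14]],[[0,0,0],[0,0,0.14]],[[0,0,0],[0,0,0.14]],[[0,0,0],[0,0,0]]]' >/dev/null
python3 -c "
from h import *
st();print(ctrl.sense()['joint_pos'])"
```

```text
t10.25 pos [ 0.4708 -0.3114  0.2086] slide x -0.1919 y -0.2501 yaw 0.167 tilt [-0.028 -0.011] F slide [0.2 0.2 0.5] w 0.000
[-0.57070088  0.35089001 -0.06680507  1.17095517 -0.02402902  2.40422508]
```

```bash
python3 -m handwheel '[[[0.014,0.036,0],[0.01,-0.028,0.14]],[[0.014,0.036,0],[0,0,0.14]],[[0.014,0.036,0],[0,0,0.14]],[[0.014,0.036,0],[0,0,0.14]],[[0.014,0.036,0],[0,0,0.14]],[[0.014,0.036,0],[0,0,0.14]],[[0.014,0.036,0],[0,0,0.14]],[[0.014,0.036,0],[0,0,0.14]],[[0.014,0.036,0],[0,0,0.14]],[[0.014,0.036,0],[0,0,0.14]]]' >/dev/null
python3 -c "
from h import *
st()"
```

```text
t11.25 pos [0.618  0.0671 0.2102] slide x 0.0188 y 0.0970 yaw 1.597 tilt [0.008 0.006] F slide [ 1.7 -0.1 -0.4] w 0.000
```

```bash
python3 -m handwheel '[[[-0.002,-0.008,0],[0,0,0.1]],[[-0.002,-0.008,-0.01],[0,0,0.048]],[[0,0,-0.025],[0,0,0]],[[0,0,-0.025],[0,0,0]],[[0,0,-0.025],[0,0,0]],[[0,0,-0.02],[0,0,0]],[[0,0,-0.02],[0,0,0]],[[0,0,-0.015],[0,0,0]],[[0,0,-0.012],[0,0,0]],[[0,0,0],[0,0,0]]]' >/dev/null
python3 - <<'E'
from h import *
st(); snap('side','d4.png',(220,130,420,280),4)
E
```

```text
t12.25 pos [0.6182 0.0693 0.0535] slide x 0.0194 y 0.0991 yaw 1.748 tilt [0.013 0.013] F slide [-0.3  0.  -0. ] w -0.000
```

View pics/d4.png

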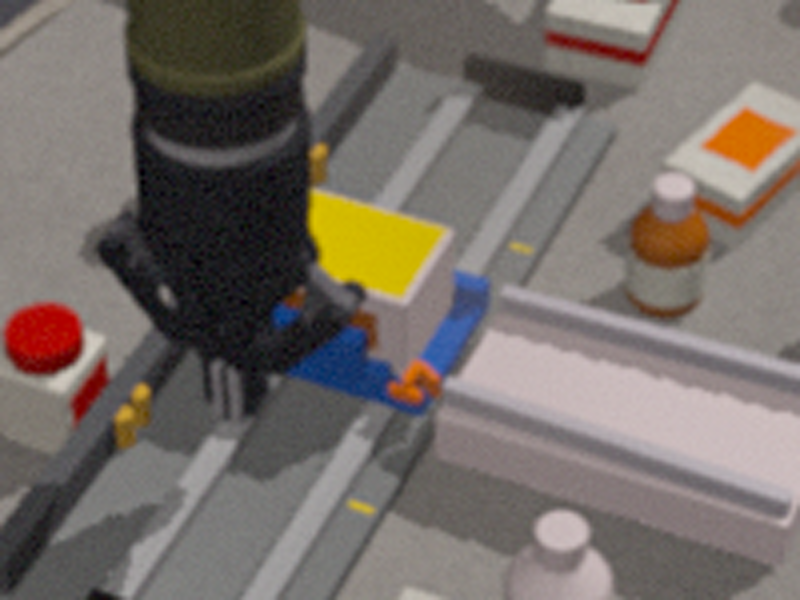

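The view shows the cassette home, the catch out behind it, and the fingers beside the carrier's +y face above the rails. Approaching that face.

```bash
python3 -m handwheel '[[[0,-0.006,-0.004],[-0.013,0.013,0]],[[0,-0.008,-0.003],[0,0,0]],[[0,-0.008,0],[0,0,0]],[[0,-0.006,0],[0,0,0]],[[0,-0.005,0],[0,0,0]],[[0.001,-0.004,0],[0,0,0]],[[0.001,-0.004,0],[0,0,0]],[[0,0,0],[0,0,0]],[[0,0,0],[0,0,0]],[[0,0,0],[0,0,0]]]' >/dev/null
python3 -c "
from h import *
st()"
```

```text
t13.30 pos [0.6246 0.0241 0.0512] slide x 0.0178 y 0.0535 yaw 1.745 tilt [ 0.009 -0.   ] F slide [-0.1 -0.  -0.2] w 0.000
```

```bash
python3 -m handwheel '[[[0,0,-0.006],[0,0,0]],[[0,0,-0.004],[0,0,0]],[[0,0,0],[0,0,0]],[[0.0003,-0.0015,0],[0,0,0]],[[0.0003,-0.0015,0],[0,0,0]],[[0.0003,-0.0015,0],[0,0,0]],[[0.0003,-0.0015,0],[0,0,0]],[[0.0003,-0.0015,0],[0,0,0]],[[0,0,0],[0,0,0]],[[0,0,0],[0,0,0]]]' >/dev/null
python3 -c "
from h import *
st()"
```

```text
t14.30 pos [0.6249 0.0199 0.0397] slide x 0.0174 y 0.0494 yaw 1.748 tilt [0.006 0.006] F slide [-0.1  2.2 -0.5] w 0.000
```

Contact is at slide y ≈ 0.0495 with 2.2 N, so the green stop should come at TCP y ≈ -0.050. Pushing.

```bash
python3 -m handwheel '[[[0.001,-0.006,0],[0,0,0]],[[0.001,-0.006,0],[0,0,0]],[[0.001,-0.006,0],[0,0,0]],[[0.001,-0.006,0],[0,0,0]],[[0.001,-0.006,0],[0,0,0]],[[0.001,-0.006,0],[0,0,0]],[[0.001,-0.006,0],[0,0,0]],[[0.001,-0.006,0],[0,0,0]],[[0,0,0],[0,0,0]],[[0,0,0],[0,0,0]]]' >/dev/null
python3 -c "
from h import *
st()"
```

```text
t15.30 pos [ 0.6341 -0.0333  0.04  ] slide x 0.0173 y -0.0047 yaw 1.747 tilt [0.007 0.004] F slide [-0.7  0.2 -0.6] w -0.000
```

```bash
python3 -m handwheel '[[[0.0007,-0.004,0],[0,0,0]],[[0.0007,-0.004,0],[0,0,0]],[[0.0007,-0.004,0],[0,0,0]],[[0.0007,-0.004,0],[0,0,0]],[[0.0007,-0.004,0],[0,0,0]],[[0.0003,-0.002,0],[0,0,0]],[[0.0003,-0.002,0],[0,0,0]],[[0,0,0],[0,0,0]],[[0,0,0],[0,0,0]],[[0,0,0],[0,0,0]]]' >/dev/null
python3 - <<'E'
from h import *
st()
E
```

```text
t16.30 pos [ 0.6386 -0.059   0.04  ] slide x 0.0172 y -0.0308 yaw 1.748 tilt [0.007 0.004] F slide [-0.2  0.2 -0.5] w 0.000
```

```bash
python3 -m handwheel '[[[0.0003,-0.002,0],[0,0,0]],[[0.0003,-0.002,0],[0,0,0]],[[0.0003,-0.002,0],[0,0,0]],[[0.0003,-0.002,0],[0,0,0]],[[0.0002,-0.001,0],[0,0,0]],[[0.0002,-0.001,0],[0,0,0]],[[0,0,0],[0,0,0]],[[0,0,0],[0,0,0]],[[0,0,0],[0,0,0]],[[0,0,0],[0,0,0]]]' >/dev/null
python3 - <<'E'
from h import *
st()
E
```

```text
t17.30 pos [ 0.6393 -0.0633  0.0402] slide x 0.0171 y -0.0351 yaw 1.752 tilt [0.006 0.017] F slide [0.3 4.2 0.6] w 0.000
```

At the bump (4.2 N). Slightly larger steps, few at a time.

```bash
python3 -m handwheel '[[[0.0005,-0.003,0],[0,0,0]],[[0.0005,-0.003,0],[0,0,0]],[[0.0005,-0.003,0],[0,0,0]],[[0,0,0],[0,0,0]],[[0,0,0],[0,0,0]],[[0,0,0],[0,0,0]],[[0,0,0],[0,0,0]],[[0,0,0],[0,0,0]],[[0,0,0],[0,0,0]],[[0,0,0],[0,0,0]]]' >/dev/null
python3 - <<'E'
from h import *
st(); snap('scene','s5.png',(235,205,435,355),4)
E
```

```text
t18.30 pos [ 0.6411 -0.0763  0.0401] slide x 0.0167 y -0.0483 yaw 1.750 tilt [0.006 0.01 ] F slide [0.6 0.7 0.2] w 0.000
```

View pics/s5.png

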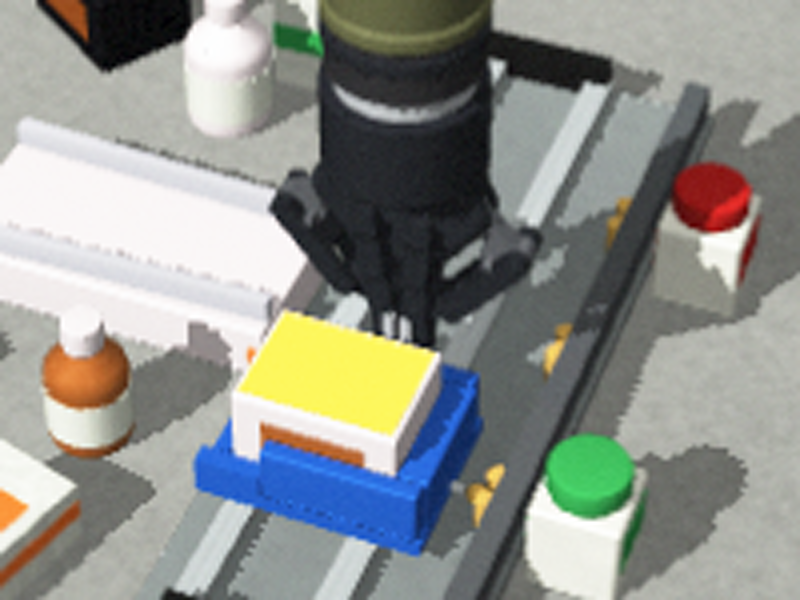

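The carrier snapped in: TCP y = -0.048 and the ball is between the bumps at (475,490) in the crop. I'll back off, rise and verify.

```bash
python3 -m handwheel '[[[-0.001,0.008,0],[0,0,0]],[[-0.002,0.012,0],[0,0,0]],[[-0.002,0.012,0],[0,0,0]],[[-0.002,0.012,0.005],[0,0,0]],[[0,0,0.03],[0,0,0]],[[0,0,0.03],[0,0,0]],[[0,0.02,0.03],[0,0,0]],[[0,0.03,0.03],[0,0,0]],[[0,0.03,0],[0,0,0]],[[0,0,0],[0,0,0]]]' >/dev/null
python3 - <<'E'
from h import *
st(); snap('scene','s6.png'); snap('side','d6.png')
a=cv2.imread('pics/full_s6.png')[245:365,265:405]; b=cv2.imread('pics/full_d6.png')[130:240,255:395]
f=lambda i:cv2.resize(i,None,fx=4.6,fy=4.6,interpolation=2)
cv2.imwrite('pics/s6c.png',f(a));cv2.imwrite('pics/d6c.png',f(b))
E
```

```text
t19.35 pos [0.6294 0.0617 0.1714] slide x 0.0291 y 0.0898 yaw 1.754 tilt [0.004 0.014] F slide [-0.4 -0.3 -0.2] w -0.000
```

View pics/s6c.png

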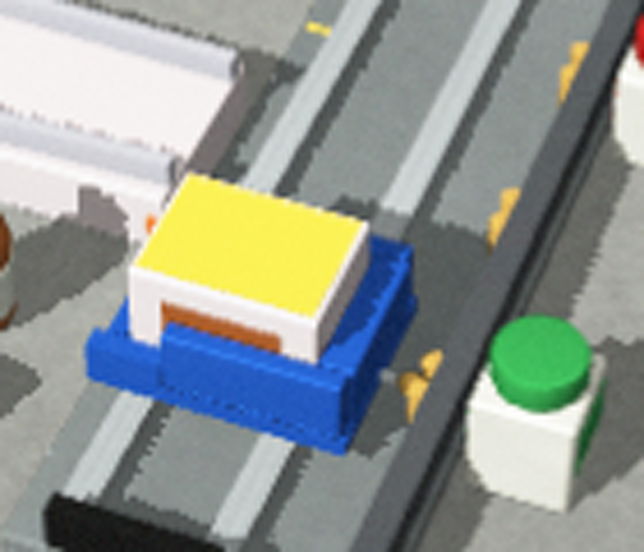

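View pics/d6c.png

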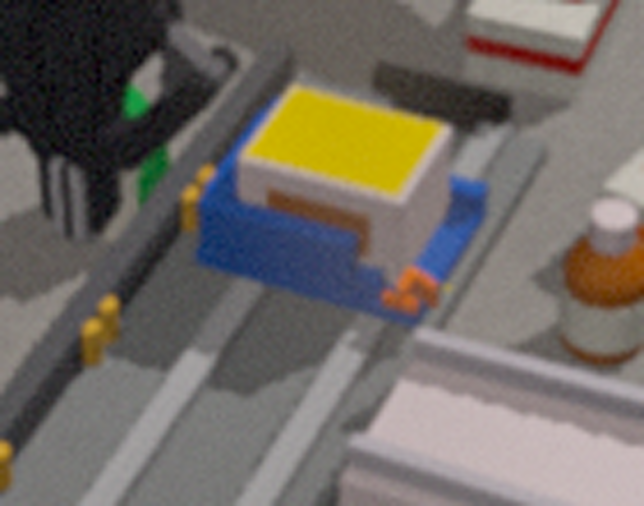

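```bash
python3 - <<'E'
from h import *
S6=lambda l:[(265+u/4.6,245+v/4.6) for u,v in l]
D6=lambda l:[(255+u/4.6,130+v/4.6) for u,v in l]
for n,a in(('scene',at('scene',S6([(200,174),(370,224),(320,315),(133,266)]),.081)),('side',at('side',D6([(297,87),(452,127),(402,192),(240,152)]),.081))):
    q=a.mean(0)[:2]-O; print(n,'cassette slide',q@ex,q@ey)
st()
E
```

```text
scene cassette slide 0.008039464757845142 -0.10515851690304304
side cassette slide 0.0021478325183865977 -0.10253690958102589
t19.45 pos [0.6296 0.0588 0.1711] slide x 0.0289 y 0.0868 yaw 1.751 tilt [0.004 0.012] F slide [-0.8  0.  -0.1] w -0.000
```

The readings suggest a travel of 102–105 mm, which is at the edge of pixel-reading accuracy. I'll check it differentially by registering the carrier's side face between the first and last images.

```bash
python3 - <<'E'
from h import *
def proj(n,P):
    p=ctrl.camera_params(n);K=np.array([[p['fx'],0,p['cx']],[0,p['fy'],p['cy']],[0,0,1]]);A=np.array(p['attitude'])
    r,_=cv2.Rodrigues(A.T);return cv2.projectPoints(np.array(P,float),r,-A.T@np.array(p['eye']),K,np.array(p['distortion']))[0].reshape(-1,2)
def samp(im,n,X,Y,Z):
    xy=O+X.reshape(-1,1)*ex+Y.reshape(-1,1)*ey
    uv=proj(n,np.c_[xy,Z.ravel()]).astype(np.float32).reshape(X.shape+(2,))
    return cv2.remap(im,uv,None,cv2.INTER_LINEAR).astype(float)
def run(n,f0,f1,lab,X,Y,Z):
    a=cv2.imread(f0);b=cv2.imread(f1);t=samp(a,n,X,Y,Z);D=np.arange(-.115,-.085,.0005)
    best=max(((np.corrcoef(t.ravel(),samp(b,n,X+dx,Y+d,Z).ravel())[0,1]),d,dx) for d in D for dx in np.arange(-.004,.0041,.001))
    print(n,lab,np.round(best,4))
x,z=np.meshgrid(np.arange(-.05,.07,.001),np.arange(.015,.058,.001))
run('scene','pics/full_s1.png','pics/full_s6.png','-y face',x,np.full_like(x,-.042),z)
run('side','pics/full_d1.png','pics/full_d6.png','+y face',x,np.full_like(x,.042),z)
x,y=np.meshgrid(np.arange(.066,.09,.0005),np.arange(-.02,.02,.0005))
run('scene','pics/full_s1.png','pics/full_s6.png','bumps self(stationary texture; scale)',x,y,np.full_like(x,.034)) if 0 else None
# scale: middle bumps -> green bumps, both in first picture
run('scene','pics/full_s1.png','pics/full_s1.png','bumps',x,y,np.full_like(x,.034))
run('side','pics/full_d1.png','pics/full_d1.png','bumps',x,y,np.full_like(x,.034))
E
```

```text
scene -y face [ 0.9614 -0.102   0.    ]
side +y face [ 0.8934 -0.1     0.001 ]
scene bumps [ 0.7055 -0.1    -0.001 ]
side bumps [ 0.3599 -0.0995 -0.002 ]
```

Registration puts the carrier's travel at 100–102 mm, so it is in the stop. Handing in.

```bash
python3 -c "
from bench import ctrl
print(ctrl.hand_in())"
```

```text
the job is handed in; nothing more can be done
None
```

I pushed the cassette along the lane with shut fingers until it met the carrier's end wall. I then pushed the carrier by its +y face into the green station's click stop, drew the arm clear and handed in at about 19.5 s. No verdict was reported.

**Checks that passed**
- **Cassette home:** a further 6 mm push gave no advance. The side pictures show the orange catch out behind the cassette, both before and after the carrier moved.
- **Carrier in the stop:** I felt the bump at about 4 N, then the carrier snapped in. Matching the carrier's side faces between the first and last pictures gave 102 mm of travel (scene) and 100 mm (side), against the 100 mm wanted.
- **Other items:** the highest force I read was about 16 N at the wrist. I saw no bottle or carton moved in the views I took, but did not measure them.

**Checks that disagreed**
- My hand-read corner positions put the cassette 2.5–5 mm past the 100 mm mark. That is at the limit of reading pixels by eye, and the finer image match did not bear it out.

**What went wrong**
- I first turned the gripper the wrong way and ran joint 6 to about 3.1402, right at its 3.14 limit. If the range is exactly 3.14 and not π, that could count as passing it.
- The tool also swung away and tilted at about 0.2 m height. It touched nothing that I could see, and I turned it back.

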